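Shift a clipped sample plate to the viewing window

ROBOT

A 7-joint arm with a two-finger parallel gripper is mounted at the origin on a cart in front of the work surface, level with it; the furniture and walls round the work are solid. World frame = base frame: x ahead of the robot, y to its left, z up, the work surface at z = 0. Lengths are in m, angles in rad, forces in N, time in s.
With the tool pointing down it reaches from about 0.425 to 1.025 m from the base axis. Payload 9.4 kg.
Tool frame: the origin (TCP) lies midway between the tips of the shut fingers; the grasp point (between the pads) lies bot.grasp_offset behind it (bot.grasp_offset is the distance from the TCP to the grasp point, in m); z points along the fingers, y is the line along which they close (so a half turn about z gives the same grasp; the last joint's range is limited). The gripper opens to 85 mm and grips with 20 to 120 N. Pads are 22 mm wide; open, the fingers measure 114 mm over their backs; the gripper's body (76 mm by 85 mm) begins 54 mm behind the grasp point. The pads swing forward as they close: fully open they stand 13 mm farther back than shut.
Start: joints at [-1.409, 0.599, -0.003, 1.599, 0.002, 0.943, -0.08], TCP at [0.171, 0.704, 0.231] pointing down, gripper open.
Joint ranges: [-2.57, 2.57], [-0.35, 1.97], [-1.29, 1.29], [0.11, 2.56], [-1.05, 4.19], [0.11, 1.86], [-2.63, 2.63]. Speed limits (rad/s): [2.22, 2.22, 3.01, 3.01, 3.14, 3.14, 3.14].

INTERFACE

Orientations are given as a unit quaternion [x, y, z, w].
In Python, from bench import bot gives the robot as it stands.
- The arm moves only by the tool drive_tool, never from a script. Its argument "increments" is one flat list of numbers, 5 for each row, row after row: the shift along the tool's x, y, z in m, then the turn about the tool's z in degrees, then the opening, from 0 (shut) to 1 (fully open). In form: [x, y, z, turn, claw, x, y, z, turn, claw, ...]. A call has 1 to 12 rows; each row shifts and turns the commanded pose from where the row before left it, along the tool's axes as they then stand; what a row does not reach is not made up. A row lasts 1/8 s, in which the tool goes at most 62.5 mm and 10.7 degrees, less where a joint would pass 70% of its speed; a pose out of reach is approached as far as the arm can. A call is refused whole if a number of a shift passes 0.0625 or a number of a turn 10.7, either way. A call with a gripper value outside its range is refused whole. The fingers move at their own pace and stop on an object; "newtons" is the grip in N (left out, the last holds). Time passes only in rows, so rows that do not move let the fingers close. It gives the time, the measured TCP pose, the force and the opening at its end, in the units of the state.
- bot.read_state(): the state, without advancing time (a new reading comes with each control period).
- bot.read_camera(name): name is "scene" or "top" or "wrist"; returns a dict with "color" (400x640x3 uint8, red, green, blue), "camera_matrix" (3x3 intrinsics, pixels), "world_from_camera" (4x4, takes a point from camera to world coordinates); the wrist camera has in their place "hand_eye" (4x4, takes a point from camera to tool coordinates, whose origin is the TCP and whose axes are the flange's). Camera axes: x right, y down, z forward; pixel columns grow to the right and rows downward; lengths in m; the calibration is good to about 2 mm. A picture is of the moment at which its call begins: read the wrist's pose just before it. There is no depth.
- bot.job_done(): hands the job in, once; it reports no verdict.
The state is a dict: "time_s": time; "q": joint angles; "joint_velocities": joint speeds; "tau": joint torques, N m; "eef_pos": TCP position; "tool_rot": TCP orientation; "contact_force": force on the tool from outside, world axes, zero at the start; "wrist_torque": the same for the moment, N m; "grip_width": finger opening in m.
Only numpy, scipy, OpenCV 4.12 (cv2) and the standard library are available. Lean on these libraries where they do the work, as an engineer would, in place of code of your own. Each camera call takes 0.05 s, during which the arm holds its last target. There are 200 camera calls.

TASK

Swing the spring clip that holds the steel sample plate fully clear, then slide the plate along its channel, without lifting it, until it is fully home against the end stop over the dark window. Then swing the two clips there squarely onto the plate so that both press on it. Leave the first clip swung clear and the things round the holder where they are.

Things in the scene. Friction and masses are not known exactly. Their poses are not given: they have to be found in the camera images.
- holder: Fixed plate holder: white bed 160 (x) x 300 (y) mm, top 14 mm above the worktop; origin on the worktop under its centre. A channel 56 mm wide runs along its y axis through the middle, between two steel rails (8 mm wide, 5 mm above the bed), open at the +y end. Three clips turn on vertical pivot screws beside it; at angle 0 each points straight over the channel.
- window (a point): Home place: centre of the round dark window, 38 mm wide, in the bed's top, at holder (0, -0.095). Just beyond it the end stop, a bar across the channel 8 mm above the bed, has its face at holder y = -0.1325.
- plate: Loose grey steel sample plate 50 (x) x 75 (y) x 9 mm, 0.06 to 0.13 kg, lying flat in the channel; origin at the centre of its underside. Fully home its centre is at holder y = -0.095.
- clip_start (a joint): Swing angle (rad) of the clip near the open end, on the robot's side, pivot at holder (-0.064, 0.075), holding the plate at first (0 to 0.2). 0 = square across the channel; grows as its free end swings toward the holder's +y and clear (fully clear from 1.0). Stops at -0.03 and 1.65. Friction holds it where left; 1 to 5 N at the peg swings it, most as the foot climbs onto the plate.
- clip_near (a joint): Swing angle (rad) of the clip by the window on the robot's side, pivot at holder (-0.064, -0.110), parked clear at first (1.15 to 1.45). 0 = square across the channel; grows as its free end swings toward the holder's +y and clear (fully clear from 1.0). Stops at -0.03 and 1.65. Friction holds it where left; 1 to 5 N at the peg swings it, most as the foot climbs onto the plate.
- clip_far (a joint): Swing angle (rad) of the clip by the window on the side away from the robot, pivot at holder (0.064, -0.100), parked clear at first (1.15 to 1.45). 0 = square across the channel; grows as its free end swings toward the holder's +y and clear (fully clear from 1.0). Stops at -0.03 and 1.65. Friction holds it where left; 1 to 5 N at the peg swings it, most as the foot climbs onto the plate.
- peg_start (a point): Middle (height 0.049 above the worktop) of the upright black thumb peg on the starting clip: a round peg about 14 mm across, from 29 to 62 mm above the worktop, 36 mm from the pivot screw's axis along the clip. Pushing it sideways from either side swings the clip.
- peg_near (a point): Middle (height 0.049 above the worktop) of the upright black thumb peg on the near home clip: a round peg about 14 mm across, from 29 to 62 mm above the worktop, 36 mm from the pivot screw's axis along the clip. Pushing it sideways from either side swings the clip.
- peg_far (a point): Middle (height 0.049 above the worktop) of the upright black thumb peg on the far home clip: a round peg about 14 mm across, from 29 to 62 mm above the worktop, 36 mm from the pivot screw's axis along the clip. Pushing it sideways from either side swings the clip.
- tip_near (a point): Middle of the underside of the foot at the free end of the near home clip, 52 mm from its pivot axis. The foot is 14 mm along the clip and about 25 mm across with upturned sides, so it rides up over a plate edge.
- leaf_near: The springy steel leaf of the near home clip, 75 mm long, 14 mm wide, with its peg; origin on the pivot axis at the level of the bed's top, its +x points along the clip to the free end. Sprung down with about 1.5 N: it rises about 1.5 mm as the foot rides onto the plate.
- tip_far (a point): Middle of the underside of the foot at the free end of the far home clip, 52 mm from its pivot axis. The foot is 14 mm along the clip and about 25 mm across with upturned sides, so it rides up over a plate edge.
- leaf_far: The springy steel leaf of the far home clip, 75 mm long, 14 mm wide, with its peg; origin on the pivot axis at the level of the bed's top, its +x points along the clip to the free end. Sprung down with about 1.5 N: it rises about 1.5 mm as the foot rides onto the plate.
- tub: Bystander on the worktop: white snap-lid tub, 68 mm wide, 65 mm tall; origin at the centre of its underside. Leave it alone.
- tape: Bystander on the worktop: roll of masking tape, 68 mm wide, 19 mm tall; origin at the centre of its underside. Leave it alone.
- beaker: Bystander on the worktop: small clear beaker, 47 mm wide, 58 mm tall; origin at the centre of its underside. Leave it alone.
Not all that is in view belongs to the job. Several things have the shape of the plate; the one meant has the colours described above.

How it is judged:
By the outcome, as a careful person would: the job done as asked, in the order asked, and still so for the second after the job is handed in, with the robot touching nothing.
It also fails if it takes over 61 s, if anything falls off the work surface, if the arm or the gripper's body presses on something with over 40 N, if the wrist force passes 120 N, or if a joint passes its speed limit or range.

## Working session

There is one attempt and no reset: what is moved stays moved. The work goes in short steps, Python scripts to look and compute and a tool call to move; the robot and the scene stay as the last step left them, time stands still between calls to the robot, and variables do not carry over. Pictures are saved under pics/ and viewed, on a budget of 10 in all, crops included, one or two more only if the job needs it, and the job is handed in when it is done.

Besides the shell and the picture viewer there is one more tool, called after "Call:" by a JSON object that holds its "name" and its "arguments", one argument or row to a line. drive_tool: Moves the arm, as the interface text tells. Its arguments: {"type":"object","properties":{"increments":{"type":"array"},"newtons":{"type":"number"}},"required":["increments"]}

```bash
mkdir -p pics
cat > h.py <<'E'
import numpy as np, cv2
from bench import bot
def snap(n,f):
    s=bot.read_state(); d=bot.read_camera(n); cv2.imwrite(f'pics/{f}.png',d['color'][:,:,::-1]); np.savez(f'pics/{f}.npz',K=d['camera_matrix'],T=d.get('world_from_camera',d.get('hand_eye')),p=s['eef_pos'],q=s['tool_rot']); return d
def ray(f,u,v,z):
    d=np.load(f'pics/{f}.npz'); T=d['T']
    r=T[:3,:3]@np.linalg.inv(d['K'])@[u,v,1]; o=T[:3,3]
    return o+r*(z-o[2])/r[2]
def proj(f,P):
    d=np.load(f'pics/{f}.npz'); c=np.linalg.inv(d['T'])@[*P,1]; p=d['K']@c[:3]; return p[:2]/p[2]
E
python3 - <<'E'
from h import *
for n in('top','scene'):
    d=snap(n,n+'0'); print(n,d['camera_matrix'],d['world_from_camera'])
s=bot.read_state(); print(s, bot.grasp_offset)
E
```

```text
top [[364.8582662    0.         316.61776398]
 [  0.         364.8582662  202.74511104]
 [  0.           0.           1.        ]] [[ 0.01534926 -0.98819747  0.15241446  0.33947246]
 [-0.99975792 -0.01757121 -0.01324205  0.00719043]
 [ 0.01576387 -0.15217431 -0.98822795  1.08688279]
 [ 0.          0.          0.          1.        ]]
scene [[451.18175689   0.         320.21197142]
 [  0.         451.18175689 201.06111336]
 [  0.           0.           1.        ]] [[ 0.71351654 -0.31026951  0.62819343 -0.23040481]
 [-0.70057476 -0.3280274   0.63371368 -0.71913824]
 [ 0.00944263 -0.89226165 -0.45141996  0.59519027]
 [ 0.          0.          0.          1.        ]]
{'time_s': 0.1, 'q': array([-1.40872401,  0.60003644, -0.00258698,  1.60004904,  0.00177462,
        0.94290197, -0.07979652]), 'joint_velocities': array([ 1.25171820e-03, -2.03337554e-03,  4.76603496e-04, -1.85180295e-03,
        1.46986761e-04, -6.71346677e-05, -1.37195881e-03]), 'tau': array([ 5.62956688e-03, -7.77994466e+01,  1.57044668e+00, -2.58628374e+01,
        1.26714373e-02,  5.47627584e-03,  3.34304241e-05]), 'eef_pos': array([0.17134904, 0.70402564, 0.23050925]), 'tool_rot': array([ 1.19061495e-01,  9.92886638e-01, -6.95172222e-04, -4.05698348e-05]), 'contact_force': array([ 0.39217019,  0.63238186, -0.68201453]), 'wrist_torque': array([ 0.04067491, -0.02479355,  0.0174297 ]), 'grip_width': 0.08516373626761506} 0.0187
```

View pics/top0.png

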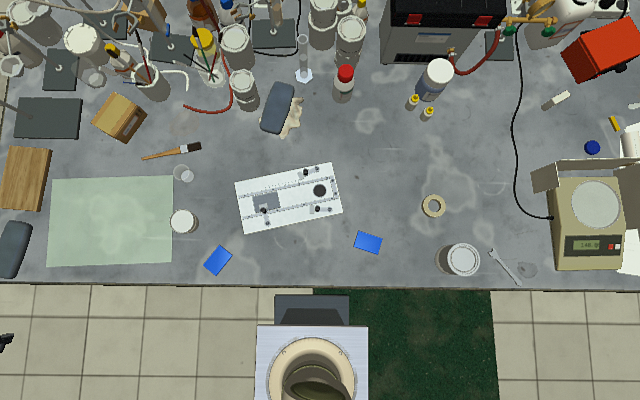

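View pics/scene0.png

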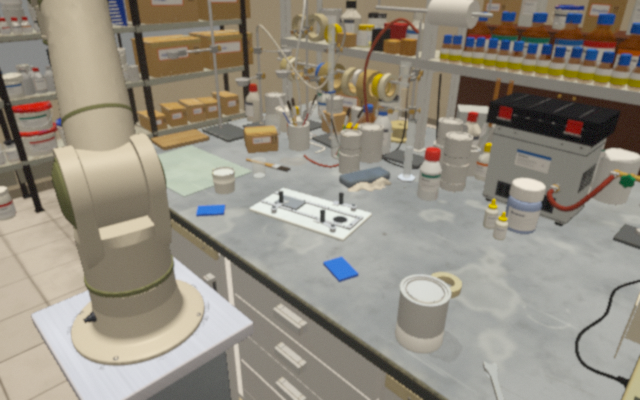

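Run:
```python
from h import *
a=cv2.imread('pics/top0.png')[155:240,228:350]
cv2.imwrite('pics/c1.png',cv2.resize(a,None,fx=6.5,fy=6.5,interpolation=cv2.INTER_CUBIC))
```

```text
(no output)
```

View pics/c1.png

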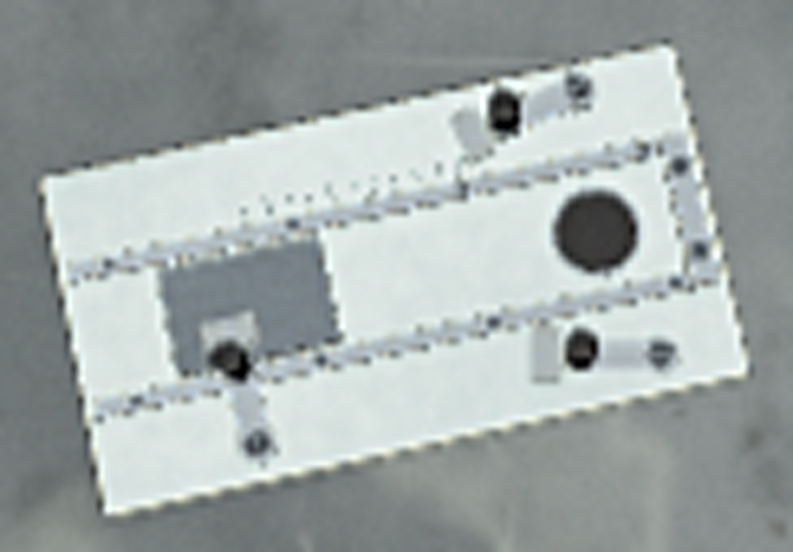

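```bash
cat >> h.py <<'E'
def W(pts,z,f='top0'): return np.array([ray(f,228+(u+.5)/6.5-.5,155+(v+.5)/6.5-.5,z)[:2] for u,v in pts])
def fit(H,Wd):
    ch,cw=H.mean(0),Wd.mean(0); A=H-ch;B=Wd-cw
    th=np.arctan2((A[:,0]*B[:,1]-A[:,1]*B[:,0]).sum(),(A*B).sum()); R=np.array([[np.cos(th),-np.sin(th)],[np.sin(th),np.cos(th)]])
    t=cw-R@ch; return th,R,t,Wd-(H@R.T+t)
E
python3 - <<'E'
from h import *
H=np.array([[.08,.15],[.08,-.15],[-.08,-.15],[-.08,.15],[0,-.095]])
w=W([(43,178),(672,45),(747,375),(105,514),(596,231)],.014)
th,R,t,r=fit(H,w); print(th,t,r*1000)
ih=lambda p:(p-t)@R
print('plate',ih(W([(160,268),(320,238),(343,340),(180,378)],.023))*1000)
print('pegtops',ih(W([(230,356),(506,108),(580,347)],.062))*1000)
print('pegbase',ih(W([(235,372),(504,122),(578,358)],.031))*1000)
print('screws',ih(W([(258,442),(578,88),(660,353)],.025))*1000)
E
```

```text
0.23165814440548788 [0.52088344 0.07798694] [[-0.85832234 -2.0381117 ]
 [-1.02896099  0.93052949]
 [ 0.26160874  1.95817124]
 [ 1.00866415 -0.79424579]
 [ 0.61701044 -0.05634323]]
plate [[ 24.195462   102.56022549]
 [ 22.41280541  28.93595691]
 [-25.77926039  28.09247446]
 [-27.14697826 103.25462102]]
pegtops [[-28.36374516  75.43941247]
 [ 54.49697265 -65.13785027]
 [-56.86187815 -74.2259685 ]]
pegbase [[-30.95882663  77.75644783]
 [ 55.77017355 -64.01761917]
 [-57.43089507 -73.69762372]]
screws [[ -63.27268396   74.40755176]
 [  65.66660631 -100.83614642]
 [ -62.31561192 -110.68547365]]
```

```bash
cat >> h.py <<'E'
TH,T0=0.2317,np.array([.5209,.0780])
RH=np.array([[np.cos(TH),-np.sin(TH)],[np.sin(TH),np.cos(TH)]])
from scipy.spatial.transform import Rotation as Ro
def cur():
    s=bot.read_state(); M=Ro.from_quat(s['tool_rot']).as_matrix(); p=s['eef_pos']
    h=(p[:2]-T0)@RH; phi=np.degrees(np.arctan2(M[1,1],M[0,1])-TH); return np.array([*h,p[2],phi]),s
def plan(wps,claw=0,c=None):
    """wps: (hx,hy,z,phi,nrows) ; prints tool rows from current pose"""
    if c is None: c,_=cur()
    print('at',(c*[1e3,1e3,1e3,1]).round(1)); out=[]
    for w in wps:
        n=w[4]; st=c; g=np.array(w[:4])
        for i in range(1,n+1):
            nx=st+(g-st)*i/n; a=np.radians(c[3]); d=nx-c
            ty=np.array([np.cos(a),np.sin(a)]); tx=np.array([-ty[1],ty[0]]) # tool x = y cross z(down)
            out+=[round(float(d[:2]@tx),4),round(float(d[:2]@ty),4),round(float(-d[2]),4),round(float(-d[3]),1),claw]; c=nx
    print(len(out)//5, out)
E
python3 - <<'E'
from h import *
s=cur()[1]; print(Ro.from_quat(s['tool_rot']).as_matrix().round(3))
plan([(-.028,.038,.16,0,12)])
E
```

```text
[[-0.972  0.236 -0.   ]
 [ 0.236  0.972 -0.001]
 [-0.    -0.001 -1.   ]]
at [-196.5  689.6  230.5   63. ]
12 [-0.0371, -0.042, 0.0059, 5.3, 0, -0.0408, -0.0385, 0.0059, 5.3, 0, -0.0442, -0.0346, 0.0059, 5.3, 0, -0.0471, -0.0304, 0.0059, 5.3, 0, -0.0497, -0.0259, 0.0059, 5.3, 0, -0.0519, -0.0213, 0.0059, 5.3, 0, -0.0536, -0.0164, 0.0059, 5.3, 0, -0.0549, -0.0114, 0.0059, 5.3, 0, -0.0557, -0.0064, 0.0059, 5.3, 0, -0.0561, -0.0012, 0.0059, 5.3, 0, -0.0559, 0.0039, 0.0059, 5.3, 0, -0.0554, 0.009, 0.0059, 5.3, 0]
```

Call:
{"name": "drive_tool", "arguments": {
  "increments": [-0.037,-0.042,0.006,5.3,0,-0.041,-0.0385,0.006,5.3,0,-0.044,-0.0345,0.006,5.3,0,-0.047,-0.0305,0.006,5.3,0,-0.05,-0.026,0.006,5.3,0,-0.052,-0.0215,0.006,5.3,0,-0.0535,-0.0165,0.006,5.3,0,-0.055,-0.0115,0.006,5.3,0,-0.056,-0.0065,0.006,5.3,0,-0.056,-0.001,0.006,5.3,0,-0.056,0.004,0.006,5.3,0,-0.0555,0.009,0.006,5.3,0]
}}

```text
time_s: 1.6
eef_pos: [0.4832, 0.1052, 0.1591]
tool_rot: [0.625, 0.78, 0.0, 0.0]
contact_force: [0.7, 0.6, 0.8]
grip_width: -0.0
```

Call:
{"name": "drive_tool", "arguments": {
  "increments": [0,0,0,0,0,0,0,0,0,0]
}}

```text
time_s: 1.85
eef_pos: [0.4821, 0.1071, 0.1591]
tool_rot: [0.624, 0.781, -0.0, -0.0]
contact_force: [-0.3, -0.7, -0.0]
grip_width: 0.0
```

Run:
```python
from h import *
print(cur()); snap('wrist','w1')
plan([(-.028,.040,.16,0,1),(-.028,.040,.038,0,4)])
```

```text
(array([-0.03105049,  0.03718084,  0.15910003, -0.54184188]), {'time_s': 1.85, 'q': array([-0.5165151 ,  0.4456408 ,  0.25298848,  2.20167076, -0.22037527,
        0.51784978,  0.12721666]), 'joint_velocities': array([-0.02807551, -0.00682675, -0.01267943,  0.00196017, -0.00039214,
       -0.00216775, -0.00116621]), 'tau': array([ 1.80899721e+00, -5.31909335e+01,  4.82040972e+00, -1.54626042e+01,
        5.85822877e-02, -3.41403473e-02,  1.86216237e-02]), 'eef_pos': array([0.48214134, 0.10705707, 0.15910003]), 'tool_rot': array([ 6.24332406e-01,  7.81158701e-01, -1.73516225e-04, -3.17381379e-04]), 'contact_force': array([-0.25916464, -0.65231658, -0.01993251]), 'wrist_torque': array([0.07180666, 0.00408435, 0.02936735]), 'grip_width': 1.8556992728960092e-05})
at [-31.1  37.9 159.2  -0.5]
5 [0.0021, 0.003, -0.0008, -0.5, 0, 0.0, 0.0, 0.0305, -0.0, 0, 0.0, 0.0, 0.0305, -0.0, 0, 0.0, 0.0, 0.0305, -0.0, 0, 0.0, 0.0, 0.0305, -0.0, 0]
```

View pics/w1.png

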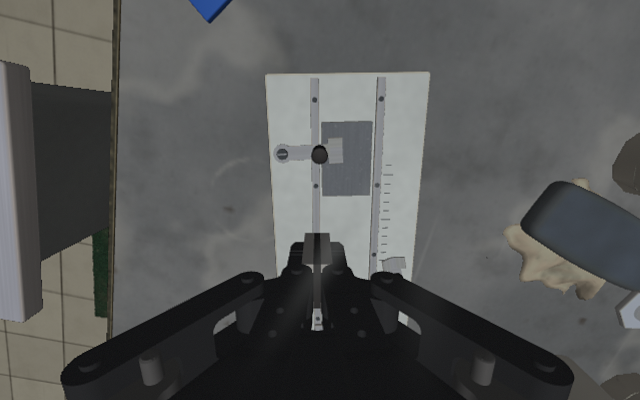

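```bash
cat >> h.py <<'E'
def wr(f,u,v,z):
    d=np.load(f'pics/{f}.npz'); A=np.eye(4); A[:3,:3]=Ro.from_quat(d['q']).as_matrix(); A[:3,3]=d['p']; T=A@d['T']
    r=T[:3,:3]@np.linalg.inv(d['K'])@[u,v,1]; o=T[:3,3]
    return ((o+r*(z-o[2])/r[2])[:2]-T0)@RH*1000
E
python3 - <<'E'
from h import *
for n,u,v,z in[('TL',265,73,.014),('TR',430,72,.014),('screw',282,154,.024),('peg',320,154,.062),('p1',322,121,.023),('p2',372,122,.023),('p3',371,196,.023),('p4',321,194,.023)]: print(n,wr('w1',u,v,z))
E
```

```text
TL [-79.81794085 149.59871791]
TR [ 77.1528739  149.03111216]
screw [-65.71456225  73.95166267]
peg [-28.36151313  78.28776311]
p1 [-25.86723352 105.14922829]
p2 [ 22.40056025 103.78160206]
p3 [24.77361833 29.58003741]
p4 [-27.18230439  32.19271687]
```

Call:
{"name": "drive_tool", "arguments": {
  "increments": [0.002,0.002,0,-0.5,0,0,0,0.04,0,0,0,0,0.04,0,0,0,0,0.04,0,0,0,0,0,0,0]
}}

```text
time_s: 2.52
eef_pos: [0.4824, 0.11, 0.0374]
tool_rot: [0.62, 0.784, -0.002, -0.002]
contact_force: [0.0, -0.7, 0.9]
grip_width: 0.0003
```

```bash
cat >> h.py <<'E'
def arc(piv,sgn,a0,a1,n,off,z,r=.036):
    """finger centres; sgn=1 near side,-1 far; off along +angle tangent (m)"""
    o=[]
    for a in np.linspace(a0,a1,n):
        x=r*np.cos(a)-off*np.sin(a); y=r*np.sin(a)+off*np.cos(a)
        o.append((piv[0]+sgn*x,piv[1]+y,z,sgn*np.degrees(a),1))
    return o
E
python3 - <<'E'
from h import *
print(cur()[1]['contact_force'])
plan([(-.028,.055,.04,0,1)]+arc((-.064,.075),1,0,1.45,11,-.018,.04))
E
```

```text
[ 0.01232028 -0.68902994  0.88199366]
at [-30.2  39.9  37.4   0.1]
12 [0.015, 0.0022, -0.0026, 0.1, 0, 0.002, -0.0, -0.0, -0.0, 0, 0.0054, 0.0022, -0.0, -8.3, 0, 0.0054, 0.0022, -0.0, -8.3, 0, 0.0054, 0.0022, -0.0, -8.3, 0, 0.0054, 0.0022, -0.0, -8.3, 0, 0.0054, 0.0022, -0.0, -8.3, 0, 0.0054, 0.0022, -0.0, -8.3, 0, 0.0054, 0.0022, -0.0, -8.3, 0, 0.0054, 0.0022, -0.0, -8.3, 0, 0.0054, 0.0022, -0.0, -8.3, 0, 0.0054, 0.0022, -0.0, -8.3, 0]
```

Call:
{"name": "drive_tool", "arguments": {
  "increments": [0.015,0.002,-0.002,0,0,0.002,0,0,0,0,0.0055,0.002,0,-8.3,0,0.0055,0.002,0,-8.3,0,0.0055,0.002,0,-8.3,0,0.0055,0.002,0,-8.3,0,0.0055,0.002,0,-8.3,0,0.0055,0.002,0,-8.3,0,0.0055,0.002,0,-8.3,0,0.0055,0.002,0,-8.3,0,0.0055,0.002,0,-8.3,0,0.0055,0.002,0,-8.3,0]
}}

```text
time_s: 4.03
eef_pos: [0.4562, 0.1737, 0.0429]
tool_rot: [-0.057, 0.998, 0.001, 0.002]
contact_force: [1.7, 1.4, -0.2]
grip_width: -0.0
```

Call:
{"name": "drive_tool", "arguments": {
  "increments": [0,0,0,0,0,0,0,0,0,0]
}}

```text
time_s: 4.28
eef_pos: [0.4554, 0.1726, 0.0421]
tool_rot: [-0.053, 0.999, 0.0, 0.001]
contact_force: [0.6, 0.7, 1.4]
grip_width: -0.0001
```

Run:
```python
from h import *
print(cur()[1]['contact_force'])
c=cur()[0]; h=c[:2]-[-.064,.075]; a=np.radians(c[3]); e=np.array([np.cos(a),np.sin(a)]); print('clipframe',h@e,h@[-e[1],e[0]])
plan([(c[0]+.015,c[1],c[2],c[3],1),(-.02,.125,.12,30,3),(0,.130,.06,0,3)])
```

```text
[0.62347497 0.70429563 1.38841447]
clipframe 0.03459303123434507 -0.01778888907947479
at [-42.  107.1  42.1  82.8]
7 [-0.0149, 0.0019, -0.0, -0.0, 0, -0.0016, 0.0062, -0.026, 17.6, 0, 0.0004, 0.0064, -0.026, 17.6, 0, 0.0023, 0.006, -0.026, 17.6, 0, -0.0019, 0.0066, 0.02, 10.0, 0, -0.0007, 0.0068, 0.02, 10.0, 0, 0.0005, 0.0069, 0.02, 10.0, 0]
```

Run:
```python
from h import *
c=cur()[0]
plan([(c[0]+.015,c[1],c[2],c[3],1),(-.02,.125,.12,73,2),(0,.130,.10,0,8)])
```

```text
at [-42.  107.1  42.1  82.8]
11 [-0.0149, 0.0019, -0.0, -0.0, 0, -0.0024, 0.0093, -0.039, 4.9, 0, -0.0015, 0.0095, -0.039, 4.9, 0, -0.0022, 0.0013, 0.0025, 9.1, 0, -0.002, 0.0017, 0.0025, 9.1, 0, -0.0017, 0.002, 0.0025, 9.1, 0, -0.0013, 0.0022, 0.0025, 9.1, 0, -0.001, 0.0024, 0.0025, 9.1, 0, -0.0006, 0.0025, 0.0025, 9.1, 0, -0.0002, 0.0026, 0.0025, 9.1, 0, 0.0002, 0.0026, 0.0025, 9.1, 0]
```

Call:
{"name": "drive_tool", "arguments": {
  "increments": [-0.015,0.002,0,0,0,-0.0025,0.0095,-0.039,5,0,-0.0015,0.0095,-0.039,5,0,-0.002,0.0015,0.0025,9.1,0,-0.002,0.0015,0.0025,9.1,0,-0.0015,0.002,0.0025,9.1,0,-0.0015,0.002,0.0025,9.1,0,-0.001,0.0025,0.0025,9.1,0,-0.0005,0.0025,0.0025,9.1,0,0,0.0025,0.0025,9.1,0,0,0.0025,0.0025,9.1,0]
}}

```text
time_s: 5.65
eef_pos: [0.491, 0.2049, 0.0993]
tool_rot: [0.622, 0.783, 0.0, -0.0]
contact_force: [-0.9, 0.5, 0.6]
grip_width: -0.0
```

Call:
{"name": "drive_tool", "arguments": {
  "increments": [0,0,0,0,0,0,0,0,0,0]
}}

```text
time_s: 5.9
eef_pos: [0.4903, 0.2046, 0.0993]
tool_rot: [0.618, 0.786, -0.0, -0.0]
contact_force: [0.1, 0.5, -0.6]
grip_width: 0.0002
```

Run:
```python
from h import *
d=snap('top','t2'); snap('wrist','w2')
a=cv2.resize(cv2.imread('pics/t2.png')[155:240,228:350],None,fx=4,fy=4,interpolation=cv2.INTER_CUBIC)
b=cv2.imread('pics/w2.png')[:, :]; b=cv2.resize(b,(488,305))
cv2.imwrite('pics/c2.png',np.vstack([a[:290],b]))
plan([(0,.130,.10,0,1),(0,.130,.0175,0,4)])
```

```text
at [ -0.8 130.2  99.4   0.2]
5 [-0.0002, 0.0008, -0.0006, 0.2, 0, 0.0, 0.0, 0.0206, -0.0, 0, 0.0, 0.0, 0.0206, -0.0, 0, 0.0, 0.0, 0.0206, -0.0, 0, 0.0, 0.0, 0.0206, -0.0, 0]
```

View pics/c2.png

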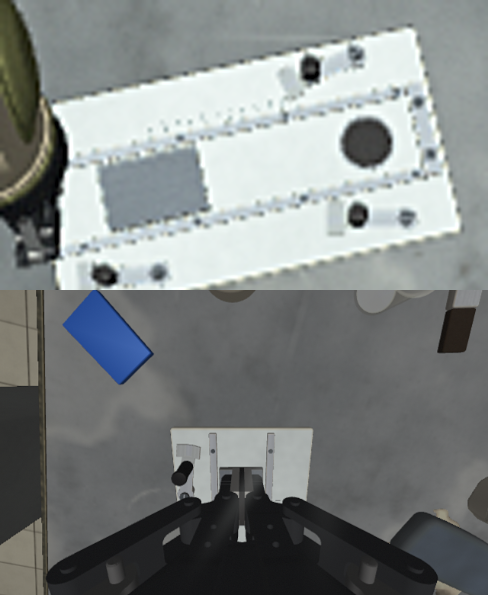

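Call:
{"name": "drive_tool", "arguments": {
  "increments": [0,0.0005,0.02,0.2,0,0,0,0.02,0,0,0,0,0.02,0,0,0,0,0.016,0,0,0,0,0.005,0,0,0,0,0,0,0]
}}

```text
time_s: 6.75
eef_pos: [0.4906, 0.2046, 0.0182]
tool_rot: [0.621, 0.784, -0.0, -0.0]
contact_force: [-0.6, -0.3, -0.7]
grip_width: -0.0
```

Run:
```python
from h import *
c,s=cur(); print(c,s['contact_force'])
```

```text
[-0.000436    0.13014873  0.01824201 -0.04974736] [-0.56745897 -0.31791176 -0.74195631]
```

Call:
{"name": "drive_tool", "arguments": {
  "increments": [-0.012,0,0,0,0,-0.012,0,0,0,0,-0.012,0,0,0,0,-0.012,0,0,0,0,-0.012,0,0,0,0,-0.012,0,0,0,0,-0.012,0,0,0,0,-0.012,0,0,0,0,-0.012,0,0,0,0,-0.012,0,0,0,0,-0.012,0,0,0,0,-0.012,0,0,0,0]
}}

```text
time_s: 8.25
eef_pos: [0.5237, 0.0637, 0.0183]
tool_rot: [0.621, 0.784, -0.0, 0.0]
contact_force: [-0.2, 0.7, -0.3]
grip_width: 0.0002
```

Run:
```python
from h import *
c,s=cur(); print(c,s['contact_force'])
```

```text
[-0.00056512 -0.01453104  0.01827545 -0.05428892] [-0.20490746  0.71861012 -0.29499809]
```

Call:
{"name": "drive_tool", "arguments": {
  "increments": [-0.008,0,0,0,0,-0.008,0,0,0,0,-0.006,0,0,0,0,-0.004,0,0,0,0,-0.002,0,0,0,0,0,0,0,0,0]
}}

```text
time_s: 9.0
eef_pos: [0.53, 0.0372, 0.0183]
tool_rot: [0.621, 0.784, 0.0, 0.0]
contact_force: [-0.6, 0.5, -0.1]
grip_width: 0.0001
```

Call:
{"name": "drive_tool", "arguments": {
  "increments": [-0.0015,0,0,0,0,-0.0015,0,0,0,0,0,0,0,0,0]
}}

```text
time_s: 9.38
eef_pos: [0.5307, 0.0342, 0.0183]
tool_rot: [0.621, 0.784, -0.0, 0.0]
contact_force: [0.6, -0.3, 0.4]
grip_width: 0.0002
```

Call:
{"name": "drive_tool", "arguments": {
  "increments": [-0.001,0,0,0,0,-0.001,0,0,0,0,0,0,0,0,0]
}}

```text
time_s: 9.75
eef_pos: [0.5309, 0.0325, 0.0183]
tool_rot: [0.621, 0.784, -0.0, -0.0]
contact_force: [-0.0, 1.2, -0.0]
grip_width: -0.0001
```

Run:
```python
from h import *
c,s=cur(); print(c,s['contact_force'])
```

```text
[-0.00069663 -0.0465633   0.01830152 -0.04956372] [-0.01331588  1.21438904 -0.02379345]
```

Near the expected contact; continuing in 1 mm steps until the force rises.

Call:
{"name": "drive_tool", "arguments": {
  "increments": [-0.001,0,0,0,0,0,0,0,0,0]
}}

```text
time_s: 10.0
eef_pos: [0.5308, 0.0324, 0.0183]
tool_rot: [0.621, 0.784, 0.0, -0.001]
contact_force: [-2.7, 5.8, 0.7]
grip_width: -0.0003
```

Call:
{"name": "drive_tool", "arguments": {
  "increments": [-0.001,0,0,0,0,0,0,0,0,0]
}}

```text
time_s: 10.25
eef_pos: [0.5308, 0.0322, 0.0182]
tool_rot: [0.62, 0.784, 0.0, -0.001]
contact_force: [-2.4, 7.4, 2.4]
grip_width: -0.0003
```

Call:
{"name": "drive_tool", "arguments": {
  "increments": [-0.001,0,0,0,0,0,0,0,0,0]
}}

```text
time_s: 10.5
eef_pos: [0.5308, 0.0321, 0.0183]
tool_rot: [0.62, 0.785, 0.0, -0.001]
contact_force: [-3.4, 10.4, 1.9]
grip_width: 0.0002
```

Run:
```python
from h import *
A=arc((-.064,-.110),1,1.37,1.37,1,.030,.10,.039)[0]
plan([(0,-.034,.018,0,1),(-.005,-.036,.10,10,2),(*A[:4],8)])
```

```text
at [ -0.9 -46.9  18.3   0.1]
11 [0.0129, 0.0009, 0.0003, 0.1, 0, -0.001, -0.0025, -0.041, -5.0, 0, -0.0008, -0.0026, -0.041, -5.0, 0, -0.0019, -0.0106, -0.0, -8.6, 0, -0.0003, -0.0107, -0.0, -8.6, 0, 0.0013, -0.0107, -0.0, -8.6, 0, 0.0029, -0.0104, -0.0, -8.6, 0, 0.0044, -0.0098, -0.0, -8.6, 0, 0.0058, -0.0091, -0.0, -8.6, 0, 0.0071, -0.0081, -0.0, -8.6, 0, 0.0082, -0.007, -0.0, -8.6, 0]
```

Call:
{"name": "drive_tool", "arguments": {
  "increments": [0.0155,0.001,0,0,0,-0.001,-0.0025,-0.041,-5,0,-0.001,-0.0025,-0.041,-5,0,-0.002,-0.0105,0,-8.6,0,-0.0005,-0.0105,0,-8.6,0,0.0015,-0.0105,0,-8.6,0,0.003,-0.0105,0,-8.6,0,0.0045,-0.01,0,-8.6,0,0.006,-0.009,0,-8.6,0,0.007,-0.008,0,-8.6,0,0.008,-0.007,0,-8.6,0]
}}

```text
time_s: 11.88
eef_pos: [0.4533, -0.0059, 0.1003]
tool_rot: [-0.02, 1.0, -0.0, 0.0]
contact_force: [-0.3, -0.3, -0.2]
grip_width: 0.0001
```

Call:
{"name": "drive_tool", "arguments": {
  "increments": [0,0,0,0,0,0,0,0,0,0]
}}

```text
time_s: 12.12
eef_pos: [0.454, -0.0055, 0.1004]
tool_rot: [-0.016, 1.0, 0.0, 0.0]
contact_force: [0.6, 0.7, 0.0]
grip_width: 0.0002
```

Run:
```python
from h import *
snap('wrist','w3');snap('top','t3')
a=cv2.resize(cv2.imread('pics/t3.png')[155:240,228:350],None,fx=4,fy=4,interpolation=cv2.INTER_CUBIC)
b=cv2.resize(cv2.imread('pics/w3.png'),(488,305))
cv2.imwrite('pics/c3.png',np.vstack([a[:290],b]))
A=arc((-.064,-.110),1,1.37,1.37,1,.030,.10,.039)[0]
plan([(*A[:4],1),(A[0],A[1],.04,A[3],3)])
```

```text
at [-84.3 -65.8 100.3  78.6]
4 [0.0013, -0.0002, 0.0003, 0.1, 0, 0.0, 0.0, 0.02, -0.0, 0, 0.0, 0.0, 0.02, -0.0, 0, 0.0, 0.0, 0.02, -0.0, 0]
```

View pics/c3.png

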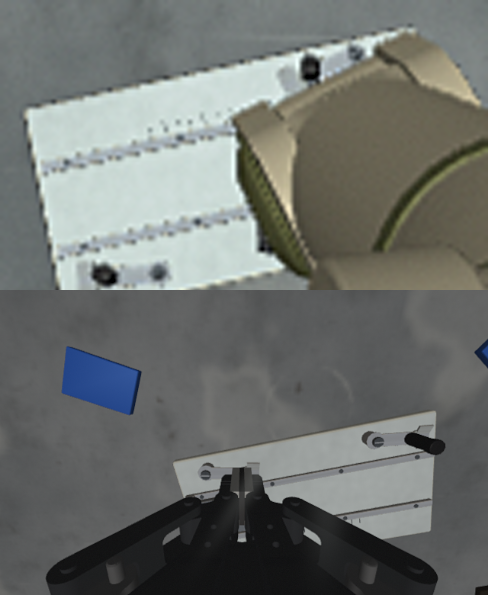

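Call:
{"name": "drive_tool", "arguments": {
  "increments": [0.001,0,0.02,0,0,0,0,0.02,0,0,0,0,0.02,0,0,0,0,0,0,0]
}}

```text
time_s: 12.72
eef_pos: [0.4521, -0.0054, 0.0393]
tool_rot: [-0.018, 1.0, -0.0, -0.001]
contact_force: [0.7, 0.1, -0.2]
grip_width: -0.0004
```

Run:
```python
from h import *
P=(-.064,-.110)
print(cur()[1]['contact_force'])
plan(arc(P,1,1.37,1.37,1,.020,.04)+arc(P,1,1.25,0.0,11,.018,.04))
```

```text
[ 0.68547493  0.14339778 -0.15856864]
at [-86.1 -65.4  39.3  78.7]
12 [-0.0105, -0.0033, -0.0007, 0.2, 0, -0.0064, 0.0019, -0.0, 6.9, 0, -0.0046, 0.002, -0.0, 7.2, 0, -0.0046, 0.002, -0.0, 7.2, 0, -0.0046, 0.002, -0.0, 7.2, 0, -0.0046, 0.002, -0.0, 7.2, 0, -0.0046, 0.002, -0.0, 7.2, 0, -0.0046, 0.002, -0.0, 7.2, 0, -0.0046, 0.002, -0.0, 7.2, 0, -0.0046, 0.002, -0.0, 7.2, 0, -0.0046, 0.002, -0.0, 7.2, 0, -0.0046, 0.002, -0.0, 7.2, 0]
```

Call:
{"name": "drive_tool", "arguments": {
  "increments": [-0.0105,-0.0035,-0.0005,0.2,0,-0.0065,0.002,0,7,0,-0.0046,0.002,0,7.2,0,-0.0046,0.002,0,7.2,0,-0.0046,0.002,0,7.2,0,-0.0046,0.002,0,7.2,0,-0.0046,0.002,0,7.2,0,-0.0046,0.002,0,7.2,0,-0.0046,0.002,0,7.2,0,-0.0046,0.002,0,7.2,0,-0.0046,0.002,0,7.2,0,-0.0046,0.002,0,7.2,0]
}}

```text
time_s: 14.22
eef_pos: [0.5154, -0.0177, 0.0418]
tool_rot: [0.625, 0.78, 0.001, -0.001]
contact_force: [-1.7, 2.3, 0.0]
grip_width: 0.0
```

Call:
{"name": "drive_tool", "arguments": {
  "increments": [0,0,0,0,0,0,0,0,0,0]
}}

```text
time_s: 14.48
eef_pos: [0.5157, -0.018, 0.0414]
tool_rot: [0.623, 0.782, 0.001, 0.0]
contact_force: [-0.4, 1.0, 1.2]
grip_width: -0.0
```

```bash
cat >> h.py <<'E'
def cf(piv,sgn):
    c,s=cur(); h=(c[:2]-piv)*[sgn,1]; print('finger rel pivot',h.round(4),'phi',c[3].round(2),'z',c[2].round(4),'F holder',(np.array(s['contact_force'][:2])@RH).round(1))
E
python3 - <<'E'
from h import *
cf((-.064,-.110),1)
E
```

```text
finger rel pivot [0.0369 0.0177] phi -0.32 z 0.0414 F holder [-0.2  1. ]
```

Run:
```python
from h import *
c=cur()[0]
A=arc((.064,-.100),-1,1.31,1.31,1,.030,.10,.036)[0]
plan([(c[0],c[1]+.008,c[2],c[3],1),(-.01,-.075,.10,-8,2),(*A[:4],8)])
```

```text
at [-27.1 -92.3  41.4  -0.3]
11 [0.008, -0.0, -0.0, -0.0, 0, 0.0047, 0.0085, -0.0293, 3.8, 0, 0.0053, 0.0082, -0.0293, 3.8, 0, 0.0038, 0.0113, -0.0, 8.4, 0, 0.0054, 0.0106, -0.0, 8.4, 0, 0.0069, 0.0097, -0.0, 8.4, 0, 0.0082, 0.0086, -0.0, 8.4, 0, 0.0094, 0.0073, -0.0, 8.4, 0, 0.0104, 0.0059, -0.0, 8.4, 0, 0.0111, 0.0043, -0.0, 8.4, 0, 0.0116, 0.0026, -0.0, 8.4, 0]
```

Call:
{"name": "drive_tool", "arguments": {
  "increments": [0.008,0,0,0,0,0.005,0.0085,-0.03,3.8,0,0.005,0.008,-0.03,3.8,0,0.004,0.0115,0,8.4,0,0.0055,0.0105,0,8.4,0,0.007,0.0095,0,8.4,0,0.008,0.0085,0,8.4,0,0.0095,0.0075,0,8.4,0,0.0105,0.006,0,8.4,0,0.011,0.0045,0,8.4,0,0.0115,0.0025,0,8.4,0]
}}

```text
time_s: 15.85
eef_pos: [0.6149, 0.0419, 0.1007]
tool_rot: [0.971, 0.24, -0.0, -0.0]
contact_force: [-0.2, -0.2, -0.4]
grip_width: 0.0001
```

Call:
{"name": "drive_tool", "arguments": {
  "increments": [0,0,0,0,0,0,0,0,0,0]
}}

```text
time_s: 16.1
eef_pos: [0.6141, 0.0411, 0.1007]
tool_rot: [0.97, 0.244, -0.0, 0.0]
contact_force: [0.1, -0.6, -0.2]
grip_width: -0.0
```

Run:
```python
from h import *
A=arc((.064,-.100),-1,1.31,1.31,1,.030,.10,.036)[0]
plan([(*A[:4],1),(A[0],A[1],.04,A[3],3)])
```

```text
at [ 82.2 -57.3 100.7 -75. ]
4 [0.0014, 0.0005, 0.0007, 0.0, 0, 0.0, 0.0, 0.02, -0.0, 0, 0.0, 0.0, 0.02, -0.0, 0, 0.0, 0.0, 0.02, -0.0, 0]
```

Call:
{"name": "drive_tool", "arguments": {
  "increments": [0.0015,0.0005,0.02,0,0,0,0,0.02,0,0,0,0,0.02,0,0,0,0,0,0,0]
}}

```text
time_s: 16.6
eef_pos: [0.615, 0.041, 0.0386]
tool_rot: [0.97, 0.242, -0.002, -0.0]
contact_force: [-0.6, 0.0, 0.5]
grip_width: 0.0003
```

Run:
```python
from h import *
P=(.064,-.100)
print(cur()[1]['contact_force'])
plan(arc(P,-1,1.31,1.31,1,.020,.04)+arc(P,-1,1.20,0.0,11,.018,.04))
```

```text
[-0.63529063  0.00159993  0.50188443]
at [ 83.1 -57.7  38.6 -75.3]
12 [-0.0094, 0.0, -0.0014, -0.2, 0, -0.0061, -0.0018, -0.0, -6.3, 0, -0.0044, -0.0019, -0.0, -6.9, 0, -0.0044, -0.0019, -0.0, -6.9, 0, -0.0044, -0.0019, -0.0, -6.9, 0, -0.0044, -0.0019, -0.0, -6.9, 0, -0.0044, -0.0019, -0.0, -6.9, 0, -0.0044, -0.0019, -0.0, -6.9, 0, -0.0044, -0.0019, -0.0, -6.9, 0, -0.0044, -0.0019, -0.0, -6.9, 0, -0.0044, -0.0019, -0.0, -6.9, 0, -0.0044, -0.0019, -0.0, -6.9, 0]
```

Call:
{"name": "drive_tool", "arguments": {
  "increments": [-0.0095,0,-0.001,0,0,-0.006,-0.002,0,-6.5,0,-0.0044,-0.0019,0,-6.9,0,-0.0044,-0.0019,0,-6.9,0,-0.0044,-0.0019,0,-6.9,0,-0.0044,-0.0019,0,-6.9,0,-0.0044,-0.0019,0,-6.9,0,-0.0044,-0.0019,0,-6.9,0,-0.0044,-0.0019,0,-6.9,0,-0.0044,-0.0019,0,-6.9,0,-0.0044,-0.0019,0,-6.9,0,-0.0044,-0.0019,0,-6.9,0]
}}

```text
time_s: 18.1
eef_pos: [0.5679, 0.0063, 0.043]
tool_rot: [0.617, 0.787, 0.001, 0.0]
contact_force: [-1.3, 4.1, 3.8]
grip_width: 0.0002
```

Call:
{"name": "drive_tool", "arguments": {
  "increments": [0,0,0,0,0,0,0,0,0,0]
}}

```text
time_s: 18.35
eef_pos: [0.5682, 0.0055, 0.0423]
tool_rot: [0.62, 0.785, 0.0, 0.0]
contact_force: [-0.8, 2.1, 1.8]
grip_width: 0.0
```

Run:
```python
from h import *
cf((.064,-.100),-1)
c=cur()[0]
plan([(c[0],c[1]+.008,c[2],c[3],1),(.02,-.06,.16,0,3),(-.0,.15,.2,0,6)])
```

```text
finger rel pivot [0.0347 0.0186] phi 0.11 z 0.0423 F holder [-0.3  2.2]
at [ 29.3 -81.4  42.3   0.1]
10 [0.008, 0.0, -0.0, -0.0, 0, 0.0045, -0.0031, -0.0392, 0.0, 0, 0.0045, -0.0031, -0.0392, 0.0, 0, 0.0045, -0.0031, -0.0392, 0.0, 0, 0.035, -0.0033, -0.0067, -0.0, 0, 0.035, -0.0033, -0.0067, -0.0, 0, 0.035, -0.0033, -0.0067, -0.0, 0, 0.035, -0.0033, -0.0067, -0.0, 0, 0.035, -0.0033, -0.0067, -0.0, 0, 0.035, -0.0033, -0.0067, -0.0, 0]
```

Call:
{"name": "drive_tool", "arguments": {
  "increments": [0.008,0,0,0,0,0,0,-0.04,0,0,0,0,-0.04,0,0,0,-0.005,-0.04,0,0,-0.03,-0.006,0,0,0,-0.03,-0.006,0,0,0,-0.03,-0.006,0,0,0,-0.03,-0.006,0,0,0,0,0,0,0,0,0,0,0,0,0]
}}

```text
time_s: 19.6
eef_pos: [0.5662, -0.1095, 0.1616]
tool_rot: [0.619, 0.785, 0.0, -0.0]
contact_force: [-0.1, -0.2, 0.2]
grip_width: 0.0
```

Run:
```python
from h import *
print(cur()[0]); snap('wrist','w4')
a=cv2.imread('pics/w4.png')[60:260,210:450]
cv2.imwrite('pics/c4.png',cv2.resize(a,None,fx=3,fy=3,interpolation=cv2.INTER_CUBIC))
```

```text
[ 0.00106997 -0.1928606   0.16160797  0.23334429]
```

View pics/c4.png

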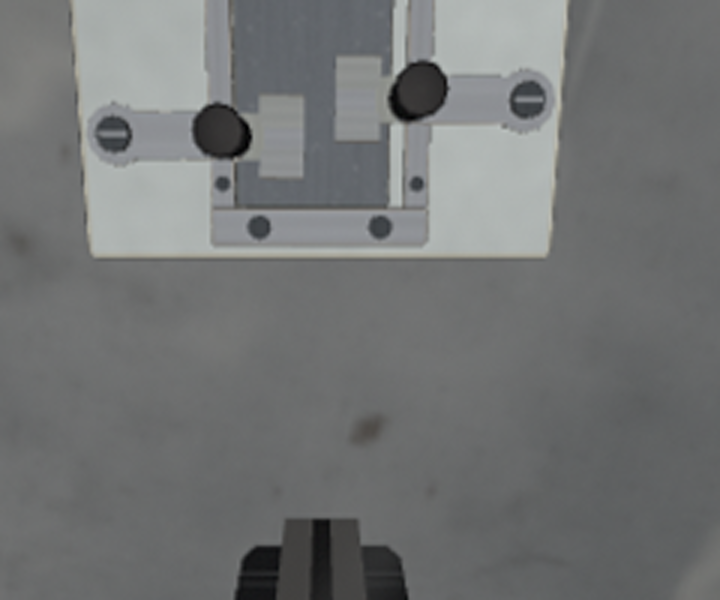

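Run:
```python
from h import *
snap('top','t5')
cv2.imwrite('pics/c5.png',cv2.resize(cv2.imread('pics/t5.png')[140:290,160:480],None,fx=2.5,fy=2.5,interpolation=cv2.INTER_CUBIC))
```

```text
(no output)
```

View pics/c5.png

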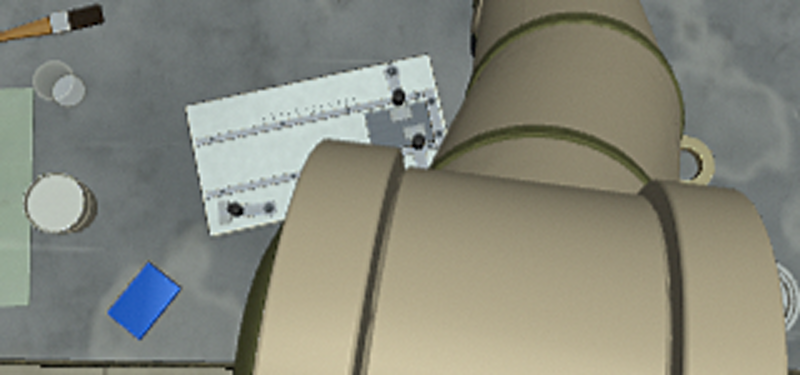

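The start clip is still swung clear (peg at 235,209). The plate is home with both clips on it, and the tub, beaker and tape are where they were. Handing in.

```bash
python3 -c "
from bench import bot
print(bot.read_state()['contact_force']); print(bot.job_done())"
```

```text
[ 0.09249136  0.62422063 -0.13384781]
the job is handed in; nothing more can be done
None
```

The job is done and handed in at about 20 s of robot time. I swung the start clip clear to about 1.4 rad. I then pushed the plate along the channel with the shut fingers until it met the end stop, where the push force rose to about 10 N. Last I swung the near clip, then the far clip, onto the plate.

**Last checks:**
- **Plate:** the close wrist picture shows its end flush with the stop. The fingers stopped at holder y = -0.047, where they should with the plate home.
- **Home clips:** both feet lie on the plate. From the same picture their angles are about -0.02 rad (near) and +0.01 rad (far).
- **Surroundings:** the top picture shows the start clip still clear and the tub and beaker in place. The tape was only partly in view behind the arm; what showed was where it had been.
- **Robot:** it was clear of everything, with no contact force beyond sensor noise.

No check failed or disagreed. I did not measure how hard the clips press; I only saw that their feet are on the plate.

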